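# Print the drill marks in order

## Robot

A 7-joint arm with a two-finger parallel gripper is mounted at the origin on the work surface. World frame = base frame: x ahead of the robot, y to its left, z up, the work surface at z = 0. Lengths are in m, angles in rad, forces in N, time in s.
With the tool pointing down it reaches from about 0.4 to 0.85 m from the base axis. Payload 10.4 kg.
Tool frame: the origin (TCP) lies on the centre line of the jaws, within the pads' length; the fingertips stand 11 mm ahead of it and the grasp point (between the pads) lies 8 mm behind it; z points along the fingers, y is the line along which they close (so a half turn about z gives the same grasp; the last joint's range is limited). The gripper opens to 87 mm and grips with 3 to 60 N. Pads are 19 mm wide; open, the fingers measure 117 mm over their backs; the gripper's body (75 mm by 190 mm) begins 51 mm behind the grasp point.
Start: joints at [1.192, 0.332, -0.065, 1.46, 0.022, 1.35, -0.088], TCP at [0.218, -0.586, 0.234] pointing down, gripper open.
Joint ranges: [-2.6, 2.6], [-0.5, 2.12], [-1.47, 1.34], [0.16, 2.42], [-1.27, 4.41], [0.06, 2.06], [-2.6, 2.6]. Speed limits (rad/s): [2.22, 2.22, 2.79, 2.79, 3.14, 3.14, 3.14].

## Interface

Orientations are given as a unit quaternion [x, y, z, w].
In Python, from bench import r gives the robot as it stands.
- The arm moves only by the shell command python3 -m pendant 'ROWS' [OPENING] [FORCE]. ROWS is JSON, a list of rows, each a list of 4 numbers: the shift along the tool's x, y, z in m, then the turn about the tool's z in rad. A call has 1 to 8 rows; each row shifts and turns the commanded pose from where the row before left it, along the tool's axes as they then stand; what a row does not reach is not made up. A row lasts 1/12 s, in which the tool goes at most 41.7 mm and 7.16 degrees, less where a joint would pass 70% of its speed; a pose out of reach is approached as far as the arm can. A call with a gripper value outside its range is refused whole. OPENING is the opening, from 0 (shut) to 1 (fully open), set as the call begins (- or left out, the last holds). The fingers move at their own pace and stop on an object; FORCE is the grip in N (left out, the last holds). Time passes only in rows, so rows that do not move let the fingers close. It gives the time, the measured TCP pose, the force, the opening and the grip force at its end, in the units of the state.
- r.read_state(): the state, without advancing time (a new reading comes with each control period).
- r.camera(name): name is "side" or "top" or "wrist"; returns a dict with "img" (480x640x3 uint8, red, green, blue), "camera_matrix" (3x3 intrinsics, pixels), "xyz" and "attitude" of the camera in the world. Camera axes: x right, y down, z forward; pixel columns grow to the right and rows downward; lengths in m; the calibration is good to about 2 mm. The wrist camera is an equidistant fisheye: a pixel r from the principal point sees the ray r / f radians off the axis. A picture is of the moment at which its call begins. There is no depth.
- r.close_job(): hands the job in; it is judged then, once.
Trained networks look in the newest picture that a camera, given by its name, has taken for a name from the list of things; names that differ only in an ending like _2 or _b are one class to them, and where a whole thing is asked for, a point or a joint stands for the part that bears it (a point fixed in the world has none). Each returns a list of dicts, best first, with "score" (0 to 1); they miss things now and then, are a little off and sometimes report something else, mostly with a low value. They report only what shows in the picture. A call takes as long as a camera call. They do not tell look-alikes from the thing itself.
- r.outline_of(thing, camera): "mask" (480x640 bool, what is visible of it) and "bbox" ([centre column, centre row, width, height] in pixels, round what is visible of it).
The state is a dict: "time": time; "joint_positions": joint angles; "joint_vel": joint speeds; "joint_torque": joint torques, N m; "ee_pos": TCP position; "eef_rot": TCP orientation; "ft_force": force on the tool from outside, world axes, zero at the start; "torque": the same for the moment, N m; "width": finger opening in m; "grip_force": force on a finger pad.
Only numpy, scipy, OpenCV 4.12 (cv2) and the standard library are available. Lean on these libraries where they do the work, as an engineer would, in place of code of your own. Each camera call takes 0.05 s, during which the arm holds its last target. There are 200 camera calls.

## Task

Print the drill marks on the grey repair panel by gently pressing the coloured caps of the marking pucks straight down with a fingertip, each until it is fully down: first red, then yellow, last blue. Leave the white cap up. Only touch the pucks: do not lift, tip or shift any of them, and leave everything else on the panel and the bench where it is.

Things in the scene. Friction and masses are not known exactly. Their poses are not given: they have to be found in the camera images.
- puck_red: loose marking puck with the red cap and a red band round its side: dark steel disc 48 mm across, 24 mm high, 0.3 kg (may vary), standing on the panel, origin under its centre, z up. The four pucks stand at the corners of a rough 120 x 160 mm rectangle on the panel, any colour at any corner, axes at least 90 mm apart
- cap_red_top (a point): centre of the flat top of the red cap: round plastic plunger 28 mm across in the middle of its puck; moves down with the cap; when up it stands 16 mm above the puck's steel top (40 mm above the panel), when fully down 6 mm above it
- cap_red (a joint): how far the red cap is pressed down, m: 0 is up, 0.010 fully down against its stop (it starts 0 to 1.5 mm down). No spring: it yields at about 4 N of friction and stays where it is left. Cap and stop sit in a rubber cushion that gives about 1 mm per 4 N while pressed and springs back: sinking 11 mm under the finger brings the cap fully down, and the force then rises by about 4 N per further mm
- puck_yellow: loose marking puck with the yellow cap and a yellow band round its side: dark steel disc 48 mm across, 24 mm high, 0.3 kg (may vary), standing on the panel, origin under its centre, z up. The four pucks stand at the corners of a rough 120 x 160 mm rectangle on the panel, any colour at any corner, axes at least 90 mm apart
- cap_yellow_top (a point): centre of the flat top of the yellow cap: round plastic plunger 28 mm across in the middle of its puck; moves down with the cap; when up it stands 16 mm above the puck's steel top (40 mm above the panel), when fully down 6 mm above it
- cap_yellow (a joint): how far the yellow cap is pressed down, m: 0 is up, 0.010 fully down against its stop (it starts 0 to 1.5 mm down). No spring: it yields at about 4 N of friction and stays where it is left. Cap and stop sit in a rubber cushion that gives about 1 mm per 4 N while pressed and springs back: sinking 11 mm under the finger brings the cap fully down, and the force then rises by about 4 N per further mm
- puck_blue: loose marking puck with the blue cap and a blue band round its side: dark steel disc 48 mm across, 24 mm high, 0.3 kg (may vary), standing on the panel, origin under its centre, z up. The four pucks stand at the corners of a rough 120 x 160 mm rectangle on the panel, any colour at any corner, axes at least 90 mm apart
- cap_blue_top (a point): centre of the flat top of the blue cap: round plastic plunger 28 mm across in the middle of its puck; moves down with the cap; when up it stands 16 mm above the puck's steel top (40 mm above the panel), when fully down 6 mm above it
- cap_blue (a joint): how far the blue cap is pressed down, m: 0 is up, 0.010 fully down against its stop (it starts 0 to 1.5 mm down). No spring: it yields at about 4 N of friction and stays where it is left. Cap and stop sit in a rubber cushion that gives about 1 mm per 4 N while pressed and springs back: sinking 11 mm under the finger brings the cap fully down, and the force then rises by about 4 N per further mm
- puck_white: loose marking puck with the white cap and a white band round its side: dark steel disc 48 mm across, 24 mm high, 0.3 kg (may vary), standing on the panel, origin under its centre, z up. The four pucks stand at the corners of a rough 120 x 160 mm rectangle on the panel, any colour at any corner, axes at least 90 mm apart
- cap_white_top (a point): centre of the flat top of the white cap: round plastic plunger 28 mm across in the middle of its puck; moves down with the cap; when up it stands 16 mm above the puck's steel top (40 mm above the panel), when fully down 6 mm above it
- cap_white (a joint): how far the white cap is pressed down, m: 0 is up, 0.010 fully down against its stop (it starts 0 to 1.5 mm down). No spring: it yields at about 4 N of friction and stays where it is left. Cap and stop sit in a rubber cushion that gives about 1 mm per 4 N while pressed and springs back: sinking 11 mm under the finger brings the cap fully down, and the force then rises by about 4 N per further mm
- panel: grey primed sheet panel 250 x 310 mm (its x, its y), flat and level, fixed in a green jig on the bench, top face 50 mm above the bench; origin on the bench under its centre, z up. A toggle clamp with a red handle sits at the middle of each short edge (its +y and -y edges), rising to 75 mm above the bench
- socket: steel wrench socket, upright cylinder 22 mm across and 30 mm high, standing loose on the panel; bystander; origin under its centre
- chalk_block: orange plastic block 22 x 45 x 18 mm lying loose on the panel near its far edge; bystander; origin under its centre
- hammer: hammer with a wooden handle lying loose on the bench at the left; bystander
- dolly: steel panel-beater's dolly block 100 x 58 x 38 mm loose on the bench at the left; bystander; origin under its centre
- rivet_jar: closed jar 64 mm across and 85 mm high standing loose on the bench at the right; bystander; origin under its centre
- screwdriver: screwdriver lying loose on the bench at the right; bystander
- tape: yellow ring-shaped roll 100 mm across and 25 mm high lying loose on the bench at the near right; bystander; origin under its centre
There are look-alikes about, which are no part of the job. What is shaped like the puck_yellow but green or purple is not meant.

How it is judged:
On the way, in this order (a step that is already met when the one before it is completed fails the run):
1. the red cap is pressed down (more than 7 of its 10 mm) (value of joint cap_red above 0.007 m), for 0.1 s.
2. the yellow cap is pressed down (more than 7 of its 10 mm) (value of joint cap_yellow above 0.007 m), for 0.1 s.
3. the blue cap is pressed down (more than 7 of its 10 mm) (value of joint cap_blue above 0.007 m), for 0.1 s.
At the end, for the whole second after the job is handed in: The red, yellow and blue caps are more than 7 mm down, the white cap is less than 4 mm down, and all four pucks stand upright (within 0.1 rad) and still, within 12 mm of where they started (value of joint each of cap_red, cap_yellow, cap_blue above 0.007 m and value of joint cap_white below 0.004 m and angle between each of puck_red, puck_yellow, puck_blue, puck_white's own z axis and vertical below 0.1 rad and distance of each of puck_red, puck_yellow, puck_blue, puck_white from where it was at the start of the episode below 0.012 m and linear speed of each of puck_red, puck_yellow, puck_blue, puck_white below 0.02 m/s); the robot touches nothing.
It fails at once if the yellow or blue cap is pressed (over 4 mm) before its turn ((value of joint cap_yellow above 0.004 m and value of joint cap_red below 0.007 m) or (value of joint cap_blue above 0.004 m and value of joint cap_yellow below 0.007 m)).
It fails at once if the white cap is pressed (over 4 mm) (value of joint cap_white above 0.004 m).
It fails at once if a puck is pressed hard (over 25 N) (contact force between the fingers and puck_red above 25 N or contact force between the fingers and puck_yellow above 25 N or contact force between the fingers and puck_blue above 25 N or contact force between the fingers and puck_white above 25 N).
It fails at once if a puck is lifted, tipped (over 0.2 rad) or shifted (over 15 mm) (distance of any of puck_red, puck_yellow, puck_blue, puck_white from where it was at the start of the episode above 0.015 m or z of any of puck_red, puck_yellow, puck_blue, puck_white in the frame of panel above 0.056 m or angle between any of puck_red, puck_yellow, puck_blue, puck_white's own z axis and vertical above 0.2 rad).
It fails at once if another loose thing on the panel or the bench is moved (over 15 mm) (distance of any of socket, chalk_block, hammer, dolly, rivet_jar, screwdriver, tape from where it was at the start of the episode above 0.015 m).
It also fails if it takes over 40 s, if anything falls off the work surface, if the arm or the gripper's body presses on something with over 40 N, if the wrist force passes 120 N, or if a joint passes its speed limit or range.

## Working session

There is one attempt and no reset: what is moved stays moved. The work goes in short steps, Python scripts to look and compute and a shell command to move; the robot and the scene stay as the last step left them, time stands still between calls to the robot, and variables do not carry over. Pictures are saved under pics/ and viewed, at most 10 in all, crops included, and the job is handed in when it is done.

```bash
ls; mkdir -p pics; cat > h.py <<'E'
import numpy as np,cv2
from scipy.spatial.transform import Rotation as R
from bench import r
def cam(n):
    c=r.camera(n); c['R']=R.from_quat(c['attitude']).as_matrix() if np.size(c['attitude'])==4 else np.array(c['attitude']); c['n']=n; return c
def ray(c,u,v):
    K=np.array(c['camera_matrix']); x=(u-K[0,2])/K[0,0]; y=(v-K[1,2])/K[1,1]
    if c['n']=='wrist':
        t=np.hypot(x,y); s=np.sin(t)/t if t>1e-9 else 1; d=np.array([x*s,y*s,np.cos(t)])
    else: d=np.array([x,y,1.])
    return c['R']@d
def onz(c,u,v,z):
    d=ray(c,u,v); p=np.array(c['xyz']); return p+d*(z-p[2])/d[2]
E
python3 - <<'E'
from h import *
for n in ['top','side']:
    c=cam(n); cv2.imwrite(f'pics/{n}0.png',c['img'][...,::-1]); print(n,c['xyz'],c['attitude'],c['camera_matrix'])
    for k in ['red','yellow','blue','white']:
        for t in ['puck_'+k,'cap_%s_top'%k]:
            for o in r.outline_of(t,n)[:5]: print(t,round(o['score'],2),np.round(o['bbox'],1))
s=r.read_state(); print(s['ee_pos'],s['eef_rot'],s['width'],s['ft_force'],s['time'])
E
```

```text
pics
top [0.32901871 0.0038162  1.2321921 ] [-0.69812182  0.71383943 -0.04077602  0.0373699 ] [[485.19203874   0.         324.2524361 ]
 [  0.         485.19203874 244.72848966]
 [  0.           0.           1.        ]]
puck_red 0.84 [308.6 192.1  22.1  18.4]
cap_red_top 0.66 [312.2 188.9  12.8  14. ]
cap_red_top 0.59 [156.4 175.1  31.1  41.9]
puck_yellow 0.76 [371.3 247.3  19.4  20. ]
puck_yellow 0.74 [304.7 235.9  17.4  18.8]
puck_yellow 0.6 [306.  292.   18.4  17.2]
puck_yellow 0.51 [369.4 294.8  17.7  21.3]
puck_yellow 0.26 [246.8 171.2  10.3  19. ]
cap_yellow_top 0.74 [237.2 225.2  16.4   9.4]
cap_yellow_top 0.57 [374.  247.1  10.2  12.4]
cap_yellow_top 0.56 [372.2 293.5  12.7  10.2]
cap_yellow_top 0.43 [308.3 235.9  13.6  13.2]
cap_yellow_top 0.43 [302.4 294.1  17.5  14.7]
puck_blue 0.7 [250.9 173.6  18.9  22.9]
cap_blue_top 0.55 [248.4 171.6   7.2  18.8]
puck_white 0.86 [236.9 225.   21.5  24.4]
side [ 0.35123937 -0.8345798   0.78094574] [ 0.89770175 -0.07603618  0.02468264 -0.43329071] [[467.47525063   0.         323.79243557]
 [  0.         467.47525063 239.46182774]
 [  0.
[... 319 characters left out ...]
4  21.1  24.4]
puck_yellow 0.51 [269.8 265.   18.   21.4]
puck_yellow 0.33 [351.6 234.9 114.3 103.6]
cap_yellow_top 0.7 [326.1 303.1  12.2  12.1]
cap_yellow_top 0.68 [328.5 243.4  23.7  22.9]
cap_yellow_top 0.62 [273.5 306.9  15.3  15.9]
cap_yellow_top 0.6 [326.1 237.8  12.1  12.6]
puck_blue 0.63 [378.2 207.9  15.4  21.7]
puck_blue 0.34 [344.9 465.  112.8  29.7]
cap_blue_top 0.63 [373.8 200.6   7.9   8.7]
cap_blue_top 0.53 [343.4 465.1 115.5  29.7]
puck_white 0.78 [329.6 206.4  22.1  22.8]
cap_white_top 0.64 [327.1 200.8  12.5   6. ]
[ 0.21772671 -0.58587656  0.23360893] [9.84217217e-01 1.76964587e-01 2.25141952e-05 6.95181944e-05] 0.0870440066131599 [ 0.56559014 -0.4655219  -0.02057018] 0.9
```

```bash
python3 - <<'E'
from h import *
a=cv2.imread('pics/top0.png'); b=cv2.imread('pics/side0.png')
cv2.imwrite('pics/topc.png',cv2.resize(a[130:350,120:440],(800,550),interpolation=cv2.INTER_CUBIC))
E
```

```text
(no output)
```

View pics/topc.png

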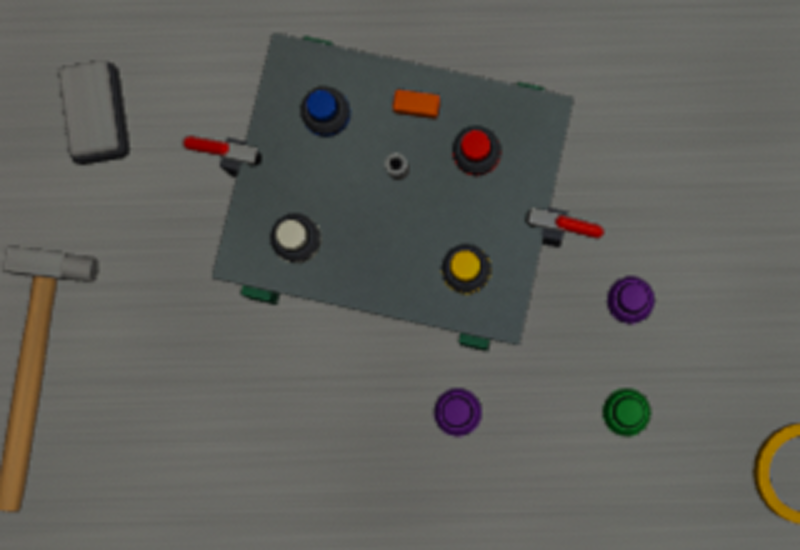

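View pics/side0.png

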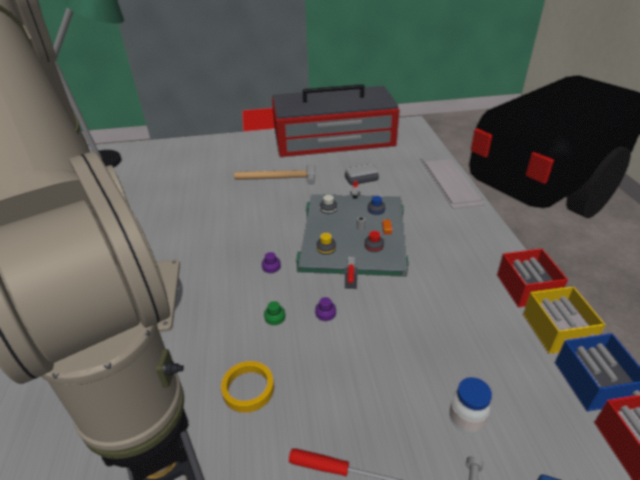

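The top crop shows the panel with blue (full picture 248,172), red (310,188), white (236,224) and yellow (306,236). Three look-alikes stand on the bench: purple at (372,250), purple at (303,295) and green at (371,295). Only (306,236) is yellow and on the panel, so that is puck_yellow, and the enlarged crop confirms it.

```bash
cat >> h.py <<'E'
def blob(img,k,near,rad=14):
    h=cv2.cvtColor(img,cv2.COLOR_RGB2HSV).astype(int); H,S,V=h[...,0],h[...,1],h[...,2]
    m={'red':((H<8)|(H>172))&(S>150),'yellow':(abs(H-24)<8)&(S>130),'blue':(abs(H-112)<12)&(S>130),'white':(S<60)&(V>140)}[k]&(V>60)
    yy,xx=np.mgrid[:480,:640]; m&=np.hypot(xx-near[0],yy-near[1])<rad
    m=m.astype(np.uint8); n,l,st,ce=cv2.connectedComponentsWithStats(m); i=1+np.argmax(st[1:,4]); return ce[i],st[i]
E
python3 - <<'E'
from h import *
N={'top':dict(red=(310,188),yellow=(306,236),blue=(248,172),white=(236,224)),'side':dict(red=(374,238),yellow=(326,238),blue=(376,201),white=(328,201))}
st=r.read_state(); M=R.from_quat(st['eef_rot']).as_matrix()
for n in N:
    c=cam(n)
    for k in N[n]:
        ce,s=blob(c['img'],k,N[n][k],10); p=onz(c,*ce,.087); print(n,k,ce.round(1),s[2:],p.round(4))
        if n=='top' and k=='red': print('tool delta',(M.T@(p-st['ee_pos'])).round(3))
print(M.round(3))
E
```

```text
top red [309.8 187.4] [ 12  12 113] [0.5956 0.0285 0.087 ]
tool delta [ 0.568 -0.444  0.147]
top yellow [305.6 235.6] [ 12  12 121] [0.4789 0.0408 0.087 ]
top blue [248.  171.1] [ 11  11 102] [0.6389 0.1768 0.087 ]
top white [236.  223.3] [11 10 84] [0.5121 0.2061 0.087 ]
side red [374.2 236.1] [ 11  11 102] [0.5947 0.0178 0.087 ]
side yellow [325.7 238.4] [ 12  12 116] [0.479  0.0306 0.087 ]
side blue [376.4 200.5] [10 10 82] [0.6371 0.1649 0.087 ]
side white [328.1 197.8] [ 9  7 49] [0.5136 0.2022 0.087 ]
[[ 0.937  0.348  0.   ]
 [ 0.348 -0.937 -0.   ]
 [ 0.     0.    -1.   ]]
```

```bash
python3 -m pendant '[[0.031,-0.024,0,0],[0.031,-0.024,0,0],[0.031,-0.024,0,0],[0.031,-0.024,0,0],[0.031,-0.024,0,0],[0.031,-0.024,0,0],[0.031,-0.024,0,0],[0.031,-0.024,0,0]]' 0 10
python3 -m pendant '[[0.031,-0.024,0,0],[0.031,-0.024,0,0],[0.031,-0.024,0,0],[0.031,-0.024,0,0],[0.031,-0.024,0,0],[0.031,-0.024,0,0],[0.031,-0.024,0,0],[0.031,-0.024,0,0]]'
```

```text
time: 1.67
ee_pos: [0.384, -0.3178, 0.2338]
eef_rot: [0.984, 0.177, 0.0, 0.0]
ft_force: [0.3, -1.4, -0.2]
width: 0.0415
grip_force: 0.0
time: 2.33
ee_pos: [0.5497, -0.0515, 0.2339]
eef_rot: [0.984, 0.177, 0.0, 0.0]
ft_force: [0.6, -0.2, -0.0]
width: 0.0004
grip_force: 0.0
```

```bash
python3 -m pendant '[[0.025,-0.02,0.02,0],[0.025,-0.02,0.02,0],[0.02,-0.018,0.02,0],[0,0,0.02,0],[0,0,0,0],[0,0,0,0]]'
python3 - <<'E'
from h import *
c=cam('wrist'); cv2.imwrite('pics/w1.png',c['img'][...,::-1]); s=r.read_state(); print(s['ee_pos'],s['ft_force'])
for k in ['red','yellow','blue']:
    for o in r.outline_of(f'cap_{k}_top','wrist')[:3]: print(k,o['score'],o['bbox'],onz(c,*o['bbox'][:2],.09).round(4))
print(c['xyz'],c['R'].round(3),c['camera_matrix'])
E
```

```text
time: 2.83
ee_pos: [0.5937, 0.025, 0.153]
eef_rot: [0.984, 0.177, -0.001, 0.0]
ft_force: [-0.2, -0.7, 0.6]
width: 0.0004
grip_force: 0.0
[0.59445236 0.0245735  0.15431383] [-0.11285255 -0.58332934  1.04246289]
red 0.76 [326.1, 246.6, 46.1, 46.8] [0.5997 0.0276 0.09  ]
blue 0.8 [134.2, 105.4, 50.1, 42.0] [0.6428 0.1701 0.09  ]
[0.65904653 0.04991659 0.30301508] [[ 0.348 -0.906 -0.241]
 [-0.938 -0.336 -0.089]
 [-0.     0.257 -0.967]] [[371.64829954   0.         325.55058839]
 [  0.         371.64829954 235.48637131]
 [  0.           0.           1.        ]]
```

View pics/w1.png

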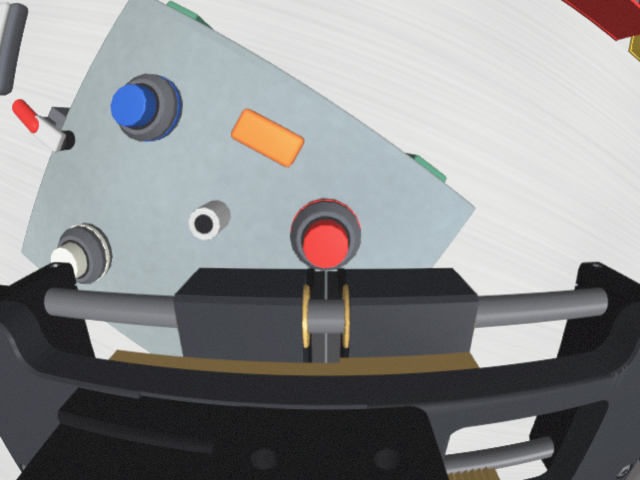

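The wrist view shows the red cap at (326,244), and the closed fingers at column 326 line up with it. They need about 4 mm more along tool x.

```bash
python3 -m pendant '[[0.004,-0.001,0.015,0],[0,0,0.015,0],[0,0,0.01,0],[0,0,0.005,0],[0,0,0,0],[0,0,0,0]]'
python3 -m pendant '[[0,0,0.002,0],[0,0,0.002,0],[0,0,0.002,0],[0,0,0,0],[0,0,0,0]]'
```

```text
time: 3.53
ee_pos: [0.5978, 0.0279, 0.1087]
eef_rot: [0.984, 0.177, 0.0, 0.0]
ft_force: [0.5, 0.4, 0.0]
width: 0.0004
grip_force: 0.0
time: 3.95
ee_pos: [0.5977, 0.0279, 0.1026]
eef_rot: [0.984, 0.177, 0.0, 0.0]
ft_force: [0.3, -0.2, -0.4]
width: 0.0004
grip_force: 0.0
```

```bash
python3 -m pendant '[[0,0,0.001,0],[0,0,0.001,0],[0,0,0.001,0],[0,0,0.001,0],[0,0,0,0]]'
python3 -m pendant '[[0,0,0.001,0],[0,0,0.001,0],[0,0,0.001,0],[0,0,0.001,0],[0,0,0,0]]'
```

```text
time: 4.37
ee_pos: [0.5979, 0.0279, 0.0987]
eef_rot: [0.984, 0.177, 0.0, 0.0]
ft_force: [-0.8, 0.6, 2.7]
width: 0.0002
grip_force: 1.8
time: 4.78
ee_pos: [0.5978, 0.0279, 0.0944]
eef_rot: [0.984, 0.177, 0.0, 0.0]
ft_force: [-0.6, 0.2, 3.4]
width: 0.0004
grip_force: 1.8
```

```bash
python3 -m pendant '[[0,0,0.001,0],[0,0,0.001,0],[0,0,0.001,0],[0,0,0,0],[0,0,0,0]]'
python3 -m pendant '[[0,0,0.001,0],[0,0,0.001,0],[0,0,0,0]]'
```

```text
time: 5.2
ee_pos: [0.5978, 0.0279, 0.0915]
eef_rot: [0.984, 0.177, 0.0, 0.0]
ft_force: [0.7, -0.3, 3.5]
width: 0.0003
grip_force: 1.6
time: 5.45
ee_pos: [0.5979, 0.028, 0.0897]
eef_rot: [0.984, 0.177, 0.0, 0.0]
ft_force: [-0.6, 0.1, 6.5]
width: 0.0006
grip_force: 3.4
```

```bash
python3 -m pendant '[[0,0,0.0007,0],[0,0,0,0],[0,0,0,0]]'
python3 -m pendant '[[0,0,-0.005,0],[0,0,-0.025,0],[0,0,-0.035,0],[-0.035,-0.017,0,0],[-0.035,-0.017,0,0],[-0.035,-0.018,0,0],[0,0,0,0],[0,0,0,0]]'
python3 - <<'E'
from h import *
c=cam('wrist'); cv2.imwrite('pics/w2.png',c['img'][...,::-1]); s=r.read_state(); print(s['ee_pos'])
for k in ['yellow','red']:
    for o in r.outline_of(f'cap_{k}_top','wrist')[:3]: print(k,o['score'],o['bbox'],onz(c,*o['bbox'][:2],.09).round(4))
E
```

```text
time: 5.7
ee_pos: [0.5979, 0.028, 0.0893]
eef_rot: [0.984, 0.177, 0.0, 0.0]
ft_force: [-1.4, -0.7, 8.4]
width: 0.0004
grip_force: 4.2
time: 6.37
ee_pos: [0.4791, 0.0398, 0.1536]
eef_rot: [0.984, 0.177, -0.001, 0.001]
ft_force: [0.2, -0.9, 0.1]
width: 0.0004
grip_force: 0.0
[0.48080314 0.0397162  0.15396951]
yellow 0.75 [329.1, 249.4, 47.1, 44.5] [0.484  0.0399 0.09  ]
yellow 0.55 [491.2, 335.2, 27.6, 10.9] [ 0.4635 -0.0911  0.09  ]
red 0.73 [411.9, 84.0, 41.5, 44.5] [0.5932 0.0297 0.09  ]
```

View pics/w2.png

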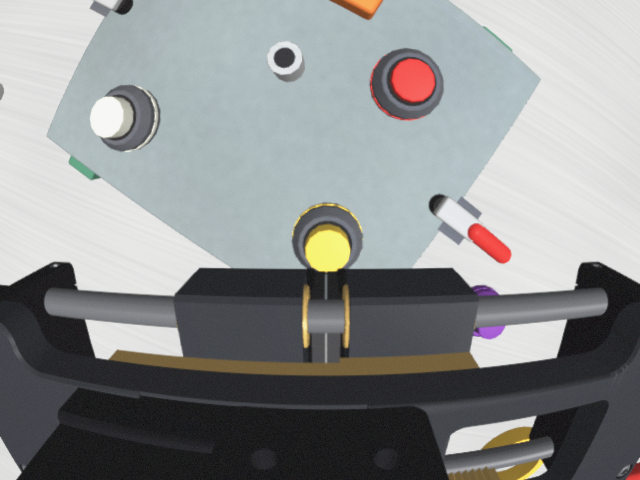

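The red cap now sits low at (412,82). The yellow cap is at (328,248), nearly lined up with the fingers, so I descend with a 2 mm shift.

```bash
python3 -m pendant '[[0.002,0.001,0.015,0],[0,0,0.015,0],[0,0,0.012,0],[0,0,0.006,0],[0,0,0.002,0],[0,0,0.002,0],[0,0,0,0],[0,0,0,0]]'
python3 -m pendant '[[0,0,0.001,0],[0,0,0.001,0],[0,0,0.001,0],[0,0,0.001,0],[0,0,0.001,0],[0,0,0,0]]'
```

```text
time: 7.18
ee_pos: [0.4838, 0.04, 0.1023]
eef_rot: [0.984, 0.177, 0.0, 0.0]
ft_force: [-0.8, -0.1, -0.4]
width: 0.0003
grip_force: 0.0
time: 7.68
ee_pos: [0.4839, 0.0399, 0.097]
eef_rot: [0.984, 0.177, 0.001, 0.0]
ft_force: [0.9, 0.1, 4.0]
width: 0.0006
grip_force: 1.8
```

```bash
python3 -m pendant '[[0,0,0.001,0],[0,0,0.001,0],[0,0,0.001,0],[0,0,0.001,0],[0,0,0.001,0],[0,0,0,0]]'
python3 -m pendant '[[0,0,0.001,0],[0,0,0.001,0],[0,0,0.0007,0],[0,0,0,0],[0,0,0,0]]'
```

```text
time: 8.18
ee_pos: [0.4835, 0.0399, 0.0917]
eef_rot: [0.984, 0.177, 0.0, 0.0]
ft_force: [1.9, 0.5, 3.4]
width: 0.0003
grip_force: 1.9
time: 8.6
ee_pos: [0.4836, 0.0399, 0.0894]
eef_rot: [0.984, 0.177, 0.0, 0.0]
ft_force: [2.0, 0.8, 7.6]
width: 0.0003
grip_force: 3.9
```

```bash
python3 -m pendant '[[0,0,-0.005,0],[0,0,-0.025,0],[0,0,-0.035,0],[0.035,-0.013,0,0],[0.035,-0.013,0,0],[0.035,-0.013,0,0],[0.035,-0.013,0,0],[0.035,-0.013,0,0]]'
python3 -m pendant '[[0.020,-0.0065,0,0],[0,0,0,0],[0,0,0,0]]'
python3 - <<'E'
from h import *
c=cam('wrist'); cv2.imwrite('pics/w3.png',c['img'][...,::-1]); s=r.read_state(); print(s['ee_pos'])
for k in ['blue']:
    for o in r.outline_of(f'cap_{k}_top','wrist')[:3]: print(k,o['score'],o['bbox'],onz(c,*o['bbox'][:2],.09).round(4))
E
```

```text
time: 9.27
ee_pos: [0.6249, 0.1623, 0.1531]
eef_rot: [0.984, 0.177, -0.001, 0.0]
ft_force: [0.3, -0.1, 0.4]
width: 0.0006
grip_force: 0.0
time: 9.52
ee_pos: [0.6403, 0.1757, 0.1526]
eef_rot: [0.984, 0.178, -0.002, -0.0]
ft_force: [-1.7, 0.4, 0.7]
width: 0.0006
grip_force: 0.0
[0.64017113 0.17457069 0.15298242]
blue 0.73 [328.4, 249.3, 43.7, 44.6] [0.6452 0.1765 0.09  ]
blue 0.27 [76.8, 120.9, 74.8, 112.0] [0.6686 0.3628 0.09  ]
```

View pics/w3.png

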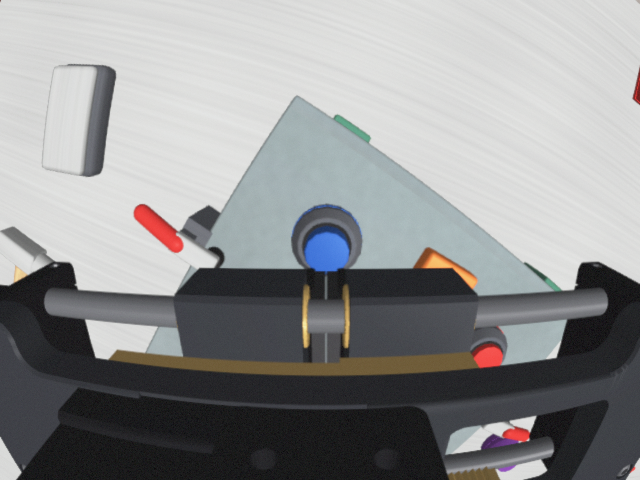

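The blue cap is at (327,249), in the same alignment as yellow was. The clamp is well clear on the left, at (200,240).

```bash
python3 -m pendant '[[0.003,0,0.015,0],[0,0,0.015,0],[0,0,0.012,0],[0,0,0.006,0],[0,0,0.002,0],[0,0,0.001,0],[0,0,0,0],[0,0,0,0]]'
python3 -m pendant '[[0,0,0.001,0],[0,0,0.001,0],[0,0,0.001,0],[0,0,0.001,0],[0,0,0.001,0],[0,0,0,0]]'
```

```text
time: 10.28
ee_pos: [0.6444, 0.176, 0.1039]
eef_rot: [0.984, 0.177, 0.001, 0.0]
ft_force: [-0.4, 0.7, 0.7]
width: 0.0004
grip_force: 0.0
time: 10.78
ee_pos: [0.6443, 0.176, 0.0984]
eef_rot: [0.984, 0.177, 0.0, 0.0]
ft_force: [-0.4, 0.7, 4.8]
width: 0.0008
grip_force: 1.9
```

```bash
python3 -m pendant '[[0,0,0.001,0],[0,0,0.001,0],[0,0,0.001,0],[0,0,0.001,0],[0,0,0.001,0],[0,0,0.001,0],[0,0,0,0]]'
python3 -m pendant '[[0,0,0.001,0],[0,0,0.001,0],[0,0,0.001,0],[0,0,0,0],[0,0,0,0]]'
```

```text
time: 11.37
ee_pos: [0.6443, 0.1759, 0.092]
eef_rot: [0.984, 0.177, 0.0, -0.0]
ft_force: [1.5, 0.2, 3.4]
width: 0.0006
grip_force: 1.8
time: 11.78
ee_pos: [0.6443, 0.1759, 0.0896]
eef_rot: [0.984, 0.177, 0.0, 0.0]
ft_force: [0.7, -0.1, 7.8]
width: 0.0004
grip_force: 3.7
```

Blue is at its stop. I lift straight up, retreat and check.

```bash
python3 -m pendant '[[0,0,-0.005,0],[0,0,-0.025,0],[0,0,-0.035,0],[0,0,-0.035,0],[-0.035,0.01,0,0],[-0.035,0.01,0,0],[-0.035,0.01,0,0],[-0.035,0.01,0,0]]'
python3 -m pendant '[[-0.035,0.01,0,0],[0,0,0,0],[0,0,0,0]]'
python3 - <<'E'
from h import *
c=cam('wrist'); cv2.imwrite('pics/w4.png',c['img'][...,::-1]); s=r.read_state(); print(s['ee_pos'],s['ft_force'])
E
```

```text
time: 12.45
ee_pos: [0.5246, 0.0885, 0.1882]
eef_rot: [0.984, 0.177, -0.001, 0.0]
ft_force: [0.7, -1.1, 1.1]
width: 0.0007
grip_force: 0.0
time: 12.7
ee_pos: [0.496, 0.0662, 0.1889]
eef_rot: [0.984, 0.176, -0.001, 0.001]
ft_force: [0.9, 0.9, 0.8]
width: 0.0006
grip_force: 0.0
[0.49704109 0.0674382  0.18915408] [ 0.56628211  0.32507593 -0.48821627]
```

View pics/w4.png

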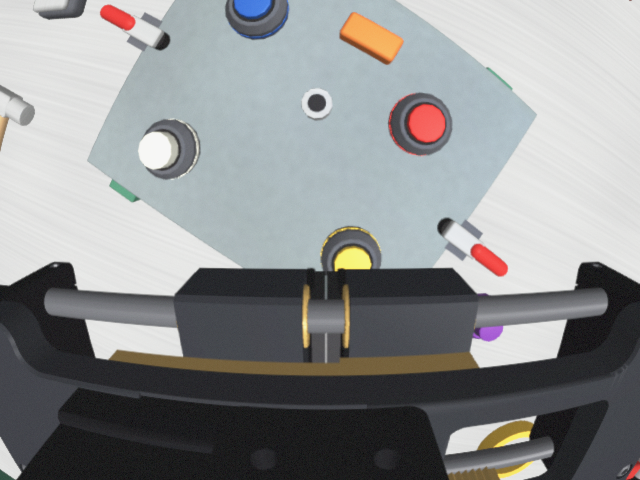

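Red (426,122), blue (252,3) and yellow (352,260) are low in their pucks. White (158,150) is still up, and all the pucks stand in place.

```bash
python3 -c "
from bench import r
print(r.close_job())"
```

```text
the job is handed in; nothing more can be done
None
```

I pressed the red, yellow and blue caps down to their stops in that order (about 8 N each), left the white cap up with all four pucks standing in place, and handed the job in at about 13 s; the system gave no verdict.

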